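Set up the pattern stand and put the notebook on it

TASK

Raise the back rest of the little wooden pattern stand until it stands at 70 degrees to the table top, in line with the two fixed leaning posts at its sides, and let go of it. Then lift the smaller notebook, the one that stands tall on its short edge, out of the rack and gently set it on the stand, the same end down, with its foot in the trough behind the front lip, roughly centred, leaning back flat against the rest; leave the rest at its angle and the wider notebook and the loose spool where they are.

Things in the scene. Friction and masses are not known exactly. Their poses are not given: they have to be found in the camera images.
- stand: pale wooden pattern stand, fixed. Origin under its base; +x to the back, away from the reader, y along its width. Base x -44 to +50 mm, 186 wide, top at z 16; front lip x -44 to -32, top at z 29; trough behind it, x -32 to about -10. Hinge line along y at x 0, z 30. At y +-81 two fixed 10 mm square posts lean back from the hinge line at 70 degrees to the table, up to z 86 mm.
- back_rest (a joint): angle of the back rest, rad: 0 = folded flat to the back, growing as its free edge is raised towards the reader; 1.222 = 70 degrees; stop at 1.75. Stiff hinge (0.25 N m friction, 2.5 N at the grip bar): stays where left, carries the notebook. Panel 148 mm wide, 10 thick (5 either side of the hinge line), to 75 mm from the hinge; reading face up when flat.
- grip_bar (a point): middle of the round wooden bar (12 mm thick, 38 long, parallel to the hinge) on a 14 mm wide stem beyond the middle of the rest's free edge, 108 mm from the hinge line. Free all round: take it by its two ends; it can turn between the pads. Axes: x from the hinge outward along the rest, y along the bar, z out of the reading face.
- stand_hinge (a point): middle of the hinge line, in the axes of the stand, 30 mm above the table
- trough (a point): point on the base board in the middle of the trough where the notebook's foot shall stand, in the axes of the stand: 20 mm in front of the hinge line, 16 mm above the table
- rack: pale wooden rack, fixed to the table, origin under its base; base 130 x 130 x 10 mm; two slots along its y at x = -37.5 and +37.5 mm, each 16 mm wide between walls 6 mm thick whose tops are at z = 54 mm. Each holds one notebook; which is in which slot varies.
- notebook: the notebook to be moved: blue hard cover, rigid, 210 x 151 x 11 mm, about 0.22 kg, standing tall on its short edge in a rack slot, taller than its neighbour. Origin in the middle of one cover; own x up along its 210 mm height, y along its 151 mm width, z through its 11 mm thickness.
- notebook_foot (a point): middle of the notebook's lower short edge (mid thickness)
- notebook_top (a point): middle of the notebook's upper short edge (mid thickness), 210 mm from the foot
- wide_notebook: the other notebook, black, 238 x 173 x 13 mm, standing on its long edge (173 mm high) in the other slot; stays there. Origin in the middle of one cover; own x level along its 238 mm length
- thread_spool: wooden spool with cream thread, 42 mm across, 60 mm tall, loose bystander on the table in front of the stand; origin under it

How it is judged (in metres and radians):
On the way, in this order (a step that is already met when the one before it is completed fails the run):
1. the back rest stands at 70 degrees (within 7) and is let go, the notebook still in the rack (value of joint back_rest between 1.1 and 1.344 rad and contact force between the fingers and stand below 0.3 N), for 0.3 s.
2. the notebook is lifted out of the rack (height (world z) of notebook_foot above 0.058 m), for 0.2 s.
At the end, for the whole second after the job is handed in: the back rest stands at 70 degrees within 7 degrees; the notebook, same end down, stands with its foot on the base board in the trough behind the front lip, within 30 mm of the middle of the stand's width, leaning on the rest within 0.2 rad of parallel to it, at rest (value of joint back_rest between 1.1 and 1.344 rad and x of notebook_foot in the frame of stand between -0.034 and -0.006 m and y of notebook_foot in the frame of stand between -0.03 and 0.03 m and height (world z) of notebook_foot between 0.012 and 0.026 m and angle between the z axis of notebook and the z axis of grip_bar, either way round below 0.2 rad and angle between the x axis of notebook and the x axis of grip_bar, either way round below 0.2 rad and linear speed of notebook below 0.02 m/s and angular speed of notebook below 0.1 rad/s); the robot touches nothing.
It fails at once if the wide notebook is shifted more than 40 mm (distance of wide_notebook from where it was at the start of the episode above 0.04 m).
It fails at once if the spool is shifted more than 30 mm (distance of thread_spool from where it was at the start of the episode above 0.03 m).
It fails at once if the notebook is dropped or swung onto the stand: it moves faster than 0.4 m/s with its foot within 60 mm of the trough (distance between notebook_foot and trough below 0.06 m and linear speed of notebook above 0.4 m/s).
It also fails if it takes over 51 s, if anything falls off the work surface, if the arm or the gripper's body presses on something with over 40 N, if the wrist force passes 120 N, or if a joint passes its speed limit or range.

ROBOT

A 6-joint arm with a two-finger parallel gripper is mounted at the origin on a cart in front of the work surface, level with it; the furniture and walls round the work are solid. World frame = base frame: x ahead of the robot, y to its left, z up, the work surface at z = 0. Lengths are in mm, angles in rad, forces in N, time in s.
With the tool pointing down it reaches from about 325 to 750 mm from the base axis. Payload 7.6 kg.
Tool frame: the origin (TCP) lies on the centre line of the jaws, within the pads' length; the fingertips stand nose_length ahead of it and the grasp point (between the pads) lies 5 mm behind it (nose_length is the distance from the TCP to the fingertips, in mm); z points along the fingers, y is the line along which they close (so a half turn about z gives the same grasp; the last joint's range is limited). The gripper opens to 85 mm and grips with 20 to 120 N. Pads are 22 mm wide; open, the fingers measure 114 mm over their backs; the gripper's body (76 mm by 85 mm) begins 54 mm behind the grasp point. The pads swing forward as they close: fully open they stand 13 mm farther back than shut.
Start: joints at [1.082, 0.052, 1.401, -0, 1.689, -0.07], TCP at [213.485, 479.655, 245.323] pointing down, gripper open.
Joint ranges: [-2.9, 2.9], [-0.91, 2.17], [0.12, 2.37], [-1.06, 4.2], [0.26, 2.73], [-2.93, 2.93]. Speed limits (rad/s): [2.57, 2.57, 3.01, 3.14, 3.14, 3.14].

INTERFACE

Orientations are given as a rotation vector (axis times angle).
In Python, from plant import * gives the robot as it stands. The module is installed in compiled form; this text tells all that it offers.
- The arm moves only by the tool move_arm, never from a script. Its argument "series" is a list of rows, each an object of numbers: "x", "y", "z": the shift along the tool's x, y, z in m; "rx", "ry", "rz": the turn, a rotation vector about the tool's x, y, z in degrees. In form: [{"x": .., "y": .., "z": .., "rx": .., "ry": .., "rz": ..}, ...]. A call has 1 to 8 rows; each row shifts and turns the commanded pose from where the row before left it, along the tool's axes as they then stand; what a row does not reach is not made up. A row lasts 1/8 s, in which the tool goes at most 62.5 mm and 10.7 degrees, less where a joint would pass 70% of its speed; a pose out of reach is approached as far as the arm can. A call with a gripper value outside its range is refused whole. "gripper" is the opening, from 0 (shut) to 1 (fully open), set as the call begins (left out, the last holds). The fingers move at their own pace and stop on an object; "grip_force" is the grip in N (left out, the last holds). Time passes only in rows, so rows that do not move let the fingers close. It gives the time, the measured TCP pose, the force, the opening and the grip force at its end, in the units of the state.
- observe(): the state, without advancing time (a new reading comes with each control period).
- get_image(name): name is "side" or "top"; returns a dict with "img" (480x640x3 uint8, blue, green, red), "fovy" (degrees; the focal length in pixels is half the picture's height over the tangent of half this angle, whatever the lens; pixels are square), "cx", "cy" (the principal point, pixels), "extrinsics" (4x4, takes a point from camera to world coordinates). Camera axes: x right, y up, looking along -z (the intrinsics and any distortion apply to the point x, -y, -z); pixel columns grow to the right and rows downward; lengths in mm; the calibration is good to about 2 mm. A picture is of the moment at which its call begins. There is no depth.
- sign_off(): hands the job in; it is judged then, once.
Trained networks look in a picture, given as the dict that the camera call returned (one of the last four; its "shot" number tells which), for a name from the list of things; names that differ only in an ending like _2 or _b are one class to them, and where a whole thing is asked for, a point or a joint stands for the part that bears it (a point fixed in the world has none). Each returns a list of dicts, best first, with "confidence" (0 to 1); they miss things now and then, are a little off and sometimes report something else, mostly with a low value. They report only what shows in the picture. A call takes as long as a camera call.
- search_frame(picture, thing): "centre" ([row, column] as shares, 0 to 1, of the picture: columns of its width, rows of its height, amid what is visible of it).
- outline_of(picture, thing): "mask" (480x640 bool, what is visible of it) and "centre" ([row, column] as shares, 0 to 1, of the picture: columns of its width, rows of its height, amid what is visible of it).
- tip_of(picture, thing): "centre" ([row, column] as shares, 0 to 1, of the picture: columns of its width, rows of its height: a listed point, or the origin of a listed thing).
The state is a dict: "t": time; "qpos": joint angles; "qd": joint speeds; "effort": joint torques, N m; "eef_pos": TCP position; "tcp_rot": TCP orientation; "force": force on the tool from outside, world axes, zero at the start; "moment": the same for the moment, N m; "finger_gap": finger opening in mm; "finger_force": force on a finger pad.
Only numpy, scipy, OpenCV 4.12 (cv2) and the standard library are available. Lean on these libraries where they do the work, as an engineer would, in place of code of your own. Each camera call takes 0.05 s, during which the arm holds its last target. There are 200 camera calls.

## Working session

There is one attempt and no reset: what is moved stays moved. The work goes in short steps, Python scripts to look and compute and a tool call to move; the robot and the scene stay as the last step left them, time stands still between calls to the robot, and variables do not carry over. Pictures are saved under pics/ and viewed, at most 10 in all, crops included, and the job is handed in when it is done.

Besides the shell and the picture viewer there is one more tool, called after "Call:" in YAML: its name, and indented under it one key for each argument. move_arm: Moves the arm, as the interface text tells. Its arguments: {"type":"object","properties":{"series":{"type":"array"},"gripper":{"type":"number"},"grip_force":{"type":"number"}},"required":["series"]}

```bash
mkdir -p pics; ls; cat > h.py <<'E'
from plant import *
import numpy as np, cv2
from scipy.spatial.transform import Rotation as R
def ray(p,rc):
    f=240/np.tan(np.radians(p["fovy"])/2); v=rc[0]*480;u=rc[1]*640
    E=np.array(p["extrinsics"]); d=E[:3,:3]@np.array([(u-p["cx"])/f,-(v-p["cy"])/f,-1.]); return E[:3,3],d/np.linalg.norm(d)
def atz(p,rc,z):
    o,d=ray(p,rc); return o+d*(z-o[2])/d[2]
def tri(p1,r1,p2,r2):
    o1,d1=ray(p1,r1);o2,d2=ray(p2,r2)
    s=np.linalg.lstsq(np.c_[d1,-d2],o2-o1,rcond=None)[0]
    a=o1+s[0]*d1;b=o2+s[1]*d2; return (a+b)/2,np.linalg.norm(a-b)
E
python3 - <<'E'
from h import *
s=get_image("side");t=get_image("top")
for n,p in(("side",s),("top",t)):
    cv2.imwrite(f"pics/{n}0.png",p["img"]); print(n,[k for k in p],p["fovy"],p["cx"],p["cy"],np.round(p["extrinsics"],3).tolist(), {k:v for k,v in p.items() if k not in("img","extrinsics")})
for th in ["stand","grip_bar","stand_hinge","trough","rack","notebook","notebook_foot","notebook_top","wide_notebook","thread_spool"]:
    a=tip_of(s,th);b=tip_of(t,th)
    print(th,[(np.round(x["centre"],3).tolist(),round(x["confidence"],2)) for x in a[:2]],[(np.round(x["centre"],3).tolist(),round(x["confidence"],2)) for x in b[:2]])
    if a and b:
        q,e=tri(s,a[0]["centre"],t,b[0]["centre"]); print("   ",q.round(1),e.round(1))
o=observe();print(o)
E
```

```text
pics
side ['img', 'fovy', 'cx', 'cy', 'extrinsics', 'shot'] 55.2402180223393 317.64955644777217 244.77826687775087 [[0.999, -0.011, 0.053, 582.239], [0.053, 0.42, -0.906, -820.967], [-0.012, 0.907, 0.42, 520.551], [0.0, 0.0, 0.0, 1.0]] {'fovy': 55.2402180223393, 'cx': 317.64955644777217, 'cy': 244.77826687775087, 'shot': 1}
top ['img', 'fovy', 'cx', 'cy', 'extrinsics', 'shot'] 51.228658241584704 314.6520510147351 247.07856154629457 [[0.003, 0.993, -0.118, 425.588], [-1.0, 0.003, -0.003, -45.474], [-0.003, 0.118, 0.993, 1056.832], [0.0, 0.0, 0.0, 1.0]] {'fovy': 51.228658241584704, 'cx': 314.6520510147351, 'cy': 247.07856154629457, 'shot': 2}
stand [([0.771, 0.507], 0.77)] [([0.512, 0.606], 0.69)]
    [ 554.5 -199.1   -4.1] 0.5
grip_bar [([0.744, 0.609], 0.84), ([0.57, 0.499], 0.37)] [([0.391, 0.622], 0.57)]
    [ 666.  -215.7   41.4] 9.3
stand_hinge [([0.739, 0.51], 0.9)] [([0.502, 0.612], 0.88)]
    [ 559.1 -201.4   30.4] 2.7
trough [([0.754, 0.481], 0.9)] [([0.536, 0.612], 0.97), ([0.658, 0.523], 0.65)]
    [ 526.9 -203.2   16.2] 1.3
rack [([0.565, 0.496], 0.67)] [([0.538, 0.353], 0
[... 520 characters left out ...]
, 0.82)]
    [402.7 -90.8  -6.2] 1.4
{'t': 1.1, 'qpos': array([ 1.08168055e+00,  5.21987957e-02,  1.40067900e+00, -1.53486326e-05,
        1.68860003e+00, -7.03260123e-02]), 'qd': array([ 0.0018935 ,  0.00055216,  0.00043068, -0.00053201, -0.00127659,
        0.0019192 ]), 'effort': array([ 1.43960374e-04, -3.81556749e+01, -3.60298598e+01, -1.38053438e-04,
        4.25608214e-04, -1.91595220e-06]), 'eef_pos': array([213.50077167, 479.65436813, 245.33458036]), 'tcp_rot': array([6.53029840e-01, 3.07292453e+00, 1.66744789e-04]), 'force': array([ 0.30917545, -0.10864517, -0.60540654]), 'moment': array([-0.00494771,  0.02664516, -0.02737017]), 'finger_force': 0.0, 'finger_gap': 85.09695482874106}
```

View pics/side0.png

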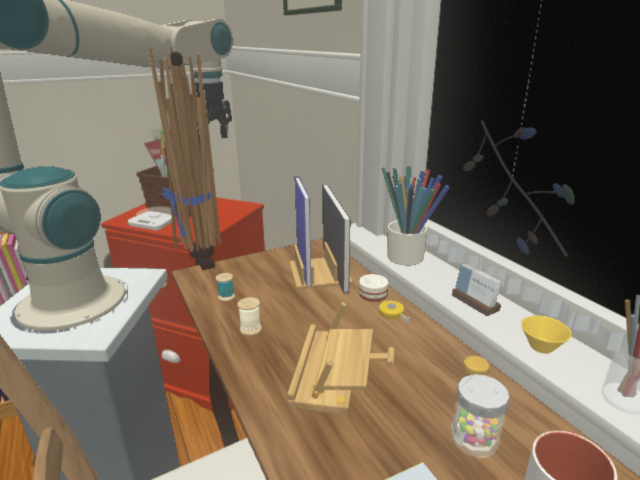

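View pics/top0.png

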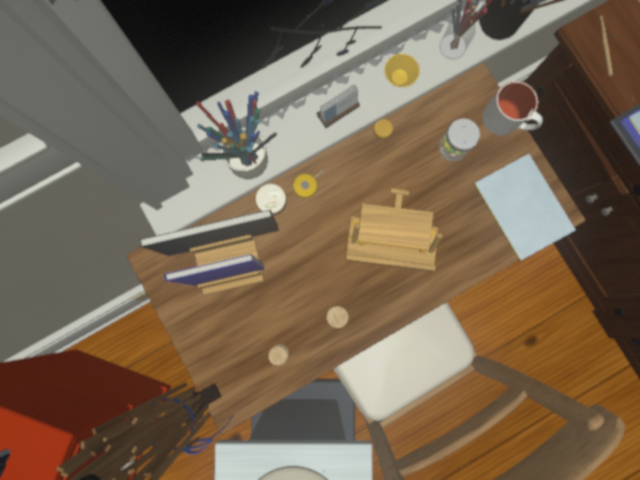

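The side view shows the flat stand with its grip bar at about (390,355), the spool at (249,316), and the rack with the blue notebook at (303,230) left of the black one. A tall bundle of rods stands near the arm, with its base at about (203,260). The top view shows the bar at (400,192), the blue notebook's top edge from (167,277) to (262,265), and the rods at the lower left. I'll work out the poses and locate the rods next.

```bash
python3 - <<'E'
from h import *
s=get_image("side");t=get_image("top")
px=lambda u,v:[v/480,u/640]
print("rods base",tri(s,px(203,262),t,px(207,390)),"mid",tri(s,px(190,195),t,px(185,405)))
for th,z in [("stand_hinge",30),("trough",16),("grip_bar",30),("rack",0),("notebook_top",220),("thread_spool",0)]:
    for n,p in(("s",s),("t",t)):
        for x in tip_of(p,th)[:1]: print(th,n,atz(p,x["centre"],z).round(1),round(x["confidence"],2))
# masks
for th in ["back_rest","notebook","grip_bar","wide_notebook"]:
    for n,p in(("s",s),("t",t)):
        m=outline_of(p,th)
        if m:
            k=m[0]["mask"].astype(np.uint8); r=cv2.minAreaRect(cv2.findNonZero(k)); print(th,n,round(m[0]["confidence"],2),k.sum(),cv2.boxPoints(r).round(0).tolist())
            c=max(cv2.findContours(k,0,2)[0],key=cv2.contourArea); print("   poly",cv2.approxPolyDP(c,3,True)[:,0].tolist())
t4=cv2.resize(t["img"][170:300,130:450],None,fx=2.5,fy=2.5,interpolation=2); cv2.imwrite("pics/topc.png",t4)
E
```

```text
rods base (array([247.67598144, 174.2368439 ,   8.66303588]), np.float64(16.49851484599588)) mid (array([245.07667449, 172.18183914, 182.86704019]), np.float64(28.815391382632377))
stand_hinge s [ 556.6 -209.5   30. ] 0.56
stand_hinge t [ 553.6 -204.8   30. ] 0.62
trough s [ 536.2 -208.7   16. ] 0.75
trough t [ 537.4 -205.9   16. ] 0.9
grip_bar s [ 659.8 -204.7   30. ] 0.78
grip_bar t [ 669.9 -214.3   30. ] 0.74
rack s [523.8 147.6   0. ] 0.68
rack t [531.  149.3   0. ] 0.74
notebook_top t [487.8 133.5 220. ] 0.81
thread_spool s [410.9 -95.4   0. ] 0.96
thread_spool t [404.9 -90.8   0. ] 0.62
back_rest s 0.77 2953 [[318.0, 389.0], [318.0, 329.0], [394.0, 329.0], [394.0, 389.0]]
   poly [[318, 374], [330, 359], [333, 365], [324, 389], [365, 389], [370, 361], [384, 360], [392, 366], [394, 350], [389, 347], [385, 353], [372, 353], [371, 330], [330, 329]]
back_rest t 0.85 3024 [[356.0, 242.0], [364.0, 184.0], [436.0, 194.0], [428.0, 252.0]]
   poly [[362, 205], [358, 242], [428, 249], [432, 214], [401, 208], [406, 190], [390, 190], [395, 196], [392, 208]]
notebook s 0.71 1177 [[294.0, 17
[... 471 characters left out ...]
69, 362], [384, 359], [391, 366], [393, 349], [372, 353], [371, 329], [331, 329]]
grip_bar t 0.66 2998 [[357.0, 242.0], [364.0, 184.0], [436.0, 194.0], [428.0, 251.0]]
   poly [[362, 206], [359, 242], [428, 249], [432, 214], [402, 209], [401, 199], [408, 194], [406, 190], [390, 190], [395, 196], [393, 207]]
wide_notebook s 0.92 2001 [[320.0, 185.0], [349.0, 184.0], [354.0, 293.0], [325.0, 294.0]]
   poly [[323, 185], [323, 241], [336, 262], [340, 288], [347, 293], [351, 221], [331, 189]]
wide_notebook t 0.72 2683 [[140.0, 239.0], [273.0, 208.0], [278.0, 231.0], [145.0, 262.0]]
   poly [[277, 226], [271, 213], [264, 211], [146, 238], [141, 243], [147, 249], [174, 255], [198, 245], [275, 231]]
```

View pics/topc.png

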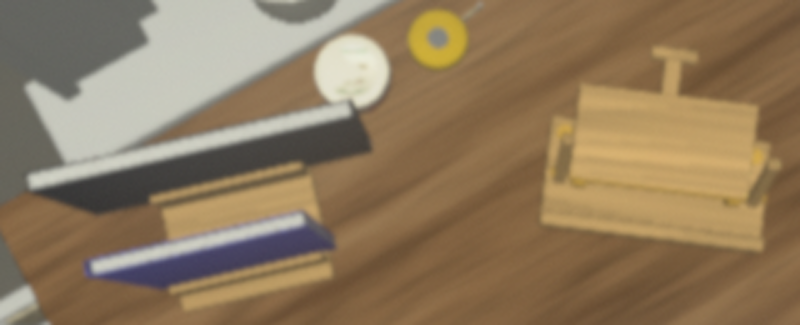

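The crop gives the bar ends at about (392,190) and (409,193) in full-picture pixels. The notebook's top edge runs from (165,278) to (252,258). The rods may block the arm's sweep, so I'll look at them more closely.

```bash
python3 - <<'E'
from h import *
s=get_image("side");t=get_image("top")
a=cv2.resize(s["img"][0:280,130:270],(300,600),interpolation=2); b=cv2.resize(t["img"][360:480,40:240],(500,300),interpolation=2)
c=np.zeros((600,800,3),np.uint8); c[:,:300]=a;c[:300,300:]=b
b=cv2.resize(s["img"][0:300,0:240],(440,300)); c[300:,300:740]=b
cv2.imwrite("pics/rods.png",c)
def aty(p,u,v,y):
    o,d=ray(p,[v/480,u/640]); return (o+d*(y-o[1])/d[1]).round(0)
for u,v in((203,262),(190,195),(155,60),(178,55),(212,65)): print(u,v,aty(s,u,v,172))
px=lambda u,v:[v/480,u/640]
L=lambda u,v,z:atz(t,px(u,v),z)
print("bar",L(392,190,31),L(408.8,193.2,31)); print("edge",L(362.8,204.4,35),L(432.8,212,35)); print("nb",L(165.2,277.6,220),L(252,257.6,220))
E
```

```text
203 262 [240. 172.   9.]
190 195 [230. 172. 183.]
155 60 [195. 172. 473.]
178 55 [244. 172. 482.]
212 65 [312. 172. 462.]
bar [ 667.9248708  -203.85771342   31.        ] [ 661.18295011 -238.83927986   31.        ]
edge [ 636.31748237 -142.17984714   35.        ] [ 620.65615771 -287.01552344   35.        ]
nb [472.80086936 206.78989434 220.        ] [506.79817333  62.15797164 220.        ]
```

View pics/rods.png

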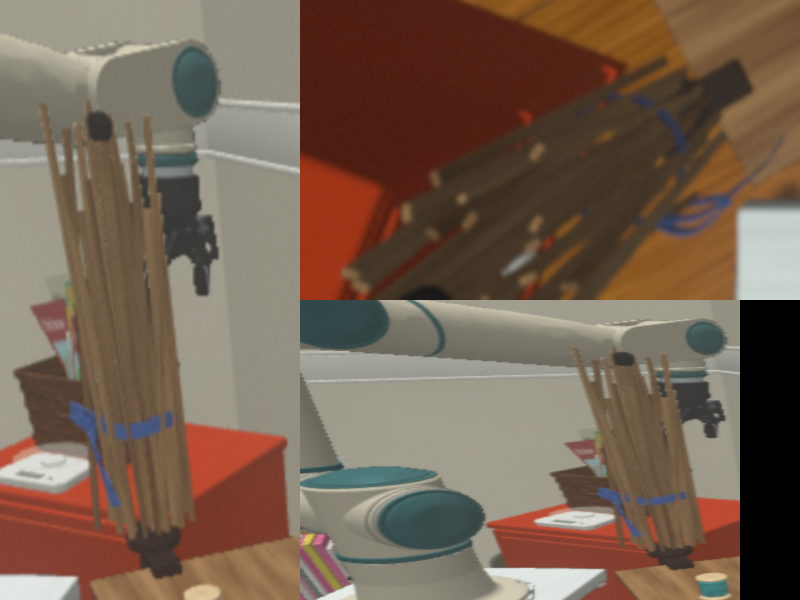

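The bundle is clamped near (245,173) and flares out to about z 480, right inside the arm's sweep. I'll raise the arm first and check how far it clears.

Call:
move_arm:
  series:
    - {"z": -0.05}
    - {"z": -0.05}
    - {"z": -0.05}
    - {"z": -0.05}

```text
$.series[0]: bad value
```

```bash
cat >> h.py <<'E'
def Rd(ang,tilt=0):
    # tool pointing down, tool y at world angle ang (deg); tilt = turn about tool x (deg)
    y=np.array([np.cos(np.radians(ang)),np.sin(np.radians(ang)),0]);z=np.array([0,0,-1.]);x=np.cross(y,z)
    return R.from_matrix(np.c_[x,y,z])*R.from_euler('x',tilt,degrees=True)
def go(pos,Rt):
    o=observe(); R0=R.from_rotvec(o["tcp_rot"]); d=np.array(pos)-o["eef_pos"]
    print("t",o["t"],"q",o["qpos"].round(3),"pos",o["eef_pos"].round(1),"F",o["force"].round(1),"gap",round(o["finger_gap"],1))
    print("turn(deg) in tool",np.degrees((R0.inv()*Rt).as_rotvec()).round(2),"shift in current tool",R0.inv().apply(d).round(1),"in final tool",Rt.inv().apply(d).round(1))
E
python3 - <<'E'
from h import *
go([663.5,-218,200],Rd(83.8))
p=get_image("side"); cv2.imwrite("pics/s2.png",p["img"])
E
```

```text
t 2.3 q [ 1.082  0.052  1.401 -0.     1.689 -0.07 ] pos [213.5 479.6 245.3] F [ 0.2  1.2 -0. ] gap 85.2
turn(deg) in tool [  0.    0.  -17.8] shift in current tool [-694.8 -454.3   45.3] in final tool [-522.7 -645.    45.3]
```

View pics/s2.png

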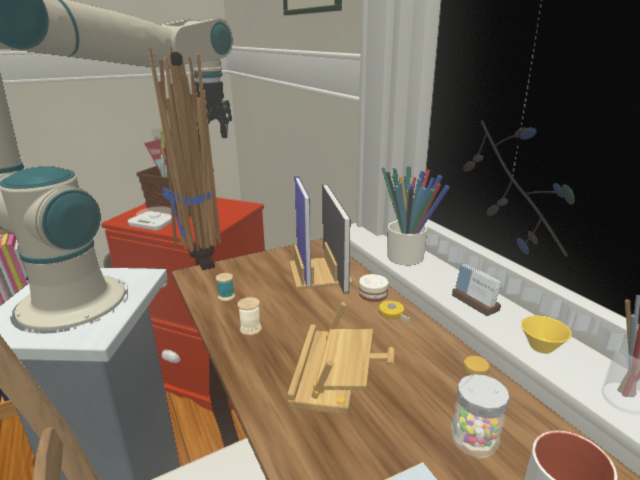

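The picture hasn't changed: the move was refused because every row needs all six numbers. I'll resend it in full.

Call:
move_arm:
  series:
    - {"x": 0, "y": 0, "z": -0.06, "rx": 0, "ry": 0, "rz": 0}
    - {"x": 0, "y": 0, "z": -0.06, "rx": 0, "ry": 0, "rz": 0}
    - {"x": 0, "y": 0, "z": -0.06, "rx": 0, "ry": 0, "rz": 0}
    - {"x": 0, "y": 0, "z": -0.06, "rx": 0, "ry": 0, "rz": 0}

```text
t: 2.85
eef_pos: [213.3, 479.2, 487.5]
tcp_rot: [0.653, 3.073, 0.001]
force: [1.2, 0.4, 0.8]
finger_gap: 85.3
finger_force: 0.0
```

```bash
python3 - <<'E'
from h import *
go([663.5,-218,200],Rd(83.8))
p=get_image("side"); cv2.imwrite("pics/s3.png",p["img"])
E
```

```text
t 2.85 q [ 1.082  0.159  0.797 -0.     2.184 -0.07 ] pos [213.3 479.2 487.5] F [1.2 0.4 0.8] gap 85.3
turn(deg) in tool [ 4.00e-02  1.00e-02 -1.78e+01] shift in current tool [-694.9 -454.1  287.2] in final tool [-522.9 -644.5  287.5]
```

View pics/s3.png

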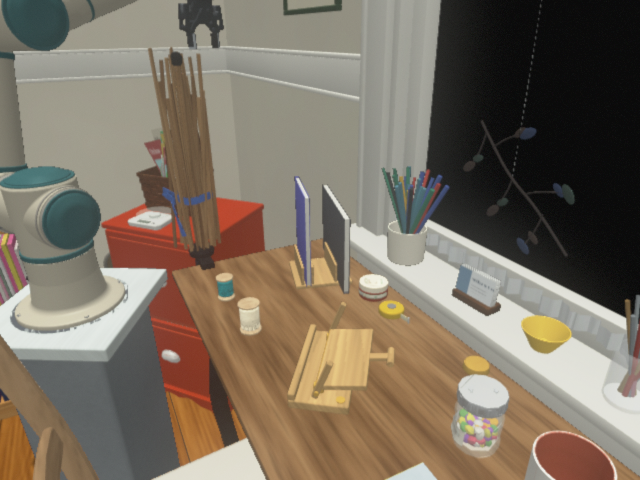

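The arm now clears the bundle and the gripper is at row 40 at the top of the picture. Next I'll sweep outward past the sticks.

Call:
move_arm:
  series:
    - {"x": -0.047, "y": -0.0172, "z": 0, "rx": 0, "ry": 0, "rz": 0}
    - {"x": -0.047, "y": -0.0172, "z": 0, "rx": 0, "ry": 0, "rz": 0}
    - {"x": -0.047, "y": -0.0172, "z": 0, "rx": 0, "ry": 0, "rz": 0}
    - {"x": -0.047, "y": -0.0172, "z": 0, "rx": 0, "ry": 0, "rz": 0}
    - {"x": -0.047, "y": -0.0172, "z": 0, "rx": 0, "ry": 0, "rz": 0}
    - {"x": -0.047, "y": -0.0172, "z": 0, "rx": 0, "ry": 0, "rz": 0}
    - {"x": -0.047, "y": -0.0172, "z": 0, "rx": 0, "ry": 0, "rz": 0}
    - {"x": -0.047, "y": -0.0172, "z": 0, "rx": 0, "ry": 0, "rz": 0}

```text
t: 3.9
eef_pos: [502.0, 199.7, 485.3]
tcp_rot: [0.653, 3.073, 0.0]
force: [0.2, 0.4, 0.1]
finger_gap: 85.4
finger_force: 0.0
```

Call:
move_arm:
  series:
    - {"x": 0, "y": 0, "z": 0, "rx": 0, "ry": 0, "rz": -8.9}
    - {"x": 0, "y": 0, "z": 0, "rx": 0, "ry": 0, "rz": -8.9}
    - {"x": -0.021, "y": -0.04, "z": 0.036, "rx": 0, "ry": 0, "rz": 0}
    - {"x": -0.021, "y": -0.04, "z": 0.036, "rx": 0, "ry": 0, "rz": 0}
    - {"x": -0.021, "y": -0.04, "z": 0.036, "rx": 0, "ry": 0, "rz": 0}
    - {"x": -0.021, "y": -0.04, "z": 0.036, "rx": 0, "ry": 0, "rz": 0}
    - {"x": -0.021, "y": -0.04, "z": 0.036, "rx": 0, "ry": 0, "rz": 0}
    - {"x": -0.021, "y": -0.04, "z": 0.036, "rx": 0, "ry": 0, "rz": 0}

```text
t: 4.9
eef_pos: [600.7, -52.6, 268.1]
tcp_rot: [0.17, 3.137, 0.0]
force: [0.9, 0.2, 0.1]
finger_gap: 85.6
finger_force: 0.0
```

```bash
python3 - <<'E'
from h import *
go([663.5,-218,130],Rd(83.8))
E
```

```text
t 4.9 q [-0.149  0.271  1.113  0.     1.758 -1.611] pos [600.7 -52.6 268.1] F [0.9 0.2 0.1] gap 85.6
turn(deg) in tool [0.01 0.02 0.  ] shift in current tool [ -80.3 -157.7  138.1] in final tool [ -80.3 -157.7  138.1]
```

Call:
move_arm:
  series:
    - {"x": -0.02, "y": -0.0394, "z": 0.0345, "rx": 0, "ry": 0, "rz": 0}
    - {"x": -0.02, "y": -0.0394, "z": 0.0345, "rx": 0, "ry": 0, "rz": 0}
    - {"x": -0.02, "y": -0.0394, "z": 0.0345, "rx": 0, "ry": 0, "rz": 0}
    - {"x": -0.0203, "y": -0.0394, "z": 0.0345, "rx": 0, "ry": 0, "rz": 0}
    - {"x": 0, "y": 0, "z": 0, "rx": 0, "ry": 0, "rz": 0}

```text
t: 5.52
eef_pos: [661.3, -218.8, 124.9]
tcp_rot: [-0.175, -3.128, -0.004]
force: [-0.4, 0.8, -0.5]
finger_gap: 85.3
finger_force: 0.0
```

```bash
python3 - <<'E'
from h import *
go([663.5,-218,24],Rd(83.8))
for i in range(3):
  for n in("side","top"):
    p=get_image(n)
    print(n,[(th,atz(p,x["centre"],z).round(1).tolist(),round(x["confidence"],2)) for th,z in(("grip_bar",30),("stand_hinge",30),("trough",16)) for x in tip_of(p,th)[:1]])
    if n=="side":
        c=cv2.resize(p["img"][270:420,280:440],(640,600),interpolation=2); cv2.imwrite("pics/s4.png",c)
E
```

```text
t 5.525 q [-0.372  0.608  0.96  -0.     1.583 -1.831] pos [ 661.3 -218.8  124.9] F [-0.4  0.8 -0.5] gap 85.3
turn(deg) in tool [ 0.11 -0.51 -0.2 ] shift in current tool [ -3.    0.9 100.9] in final tool [ -2.1   1.1 100.9]
side [('grip_bar', [661.9, -204.1, 30.0], 0.7), ('stand_hinge', [555.7, -206.2, 30.0], 0.79), ('trough', [531.8, -209.7, 16.0], 0.97)]
top [('grip_bar', [677.0, -219.7, 30.0], 0.65)]
side [('grip_bar', [663.8, -207.3, 30.0], 0.73), ('stand_hinge', [554.8, -200.5, 30.0], 0.58), ('trough', [528.2, -201.3, 16.0], 0.62)]
top [('grip_bar', [668.0, -221.0, 30.0], 0.75)]
side [('grip_bar', [664.0, -200.1, 30.0], 0.74), ('stand_hinge', [560.2, -204.3, 30.0], 0.86), ('trough', [530.1, -199.6, 16.0], 0.57)]
top [('grip_bar', [670.4, -214.9, 30.0], 0.45)]
```

View pics/s4.png

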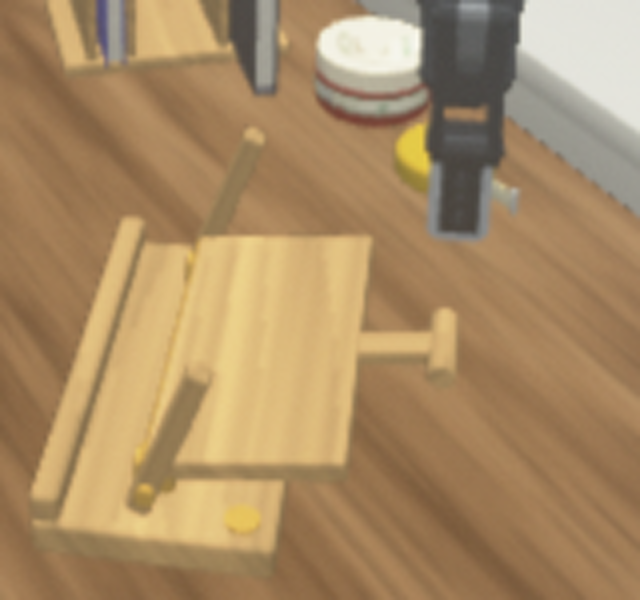

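The crop shows the open gripper above and behind the bar, whose middle sits at about (391,356) in the full picture, with clear space around it. I'll go down over the bar.

Call:
move_arm:
  series:
    - {"x": -0.0035, "y": 0.005, "z": 0.02, "rx": 0, "ry": -0.5, "rz": 0}
    - {"x": 0, "y": 0, "z": 0.03, "rx": 0, "ry": 0, "rz": 0}
    - {"x": 0, "y": 0, "z": 0.03, "rx": 0, "ry": 0, "rz": 0}
    - {"x": 0, "y": 0, "z": 0.02, "rx": 0, "ry": 0, "rz": 0}
    - {"x": 0, "y": 0, "z": 0, "rx": 0, "ry": 0, "rz": 0}

```text
t: 7.35
eef_pos: [667.0, -211.6, 29.3]
tcp_rot: [0.17, 3.132, 0.001]
force: [-0.0, 0.9, 0.7]
finger_gap: 85.7
finger_force: 0.0
```

```bash
python3 - <<'E'
from h import *
go([665.5,-214,24],Rd(83.8))
px=lambda u,v:[v/480,u/640]
p=get_image("side"); t=get_image("top")
print(tri(p,px(390.75,356.25),t,px(400.4,191.6)))
c=np.hstack([cv2.resize(p["img"][300:400,330:430],(400,400),interpolation=2),cv2.resize(t["img"][140:240,350:450],(400,400),interpolation=2)]); cv2.imwrite("pics/s5.png",c)
E
```

```text
t 7.35 q [-0.361  0.689  1.041  0.002  1.407 -1.824] pos [ 667.  -211.6   29.3] F [-0.   0.9  0.7] gap 85.7
turn(deg) in tool [0.06 0.31 0.  ] shift in current tool [ 1.3 -2.5  5.3] in final tool [ 1.3 -2.5  5.3]
(array([ 662.1420588 , -219.11973843,   44.02229068]), np.float64(1.214883326324827))
```

View pics/s5.png

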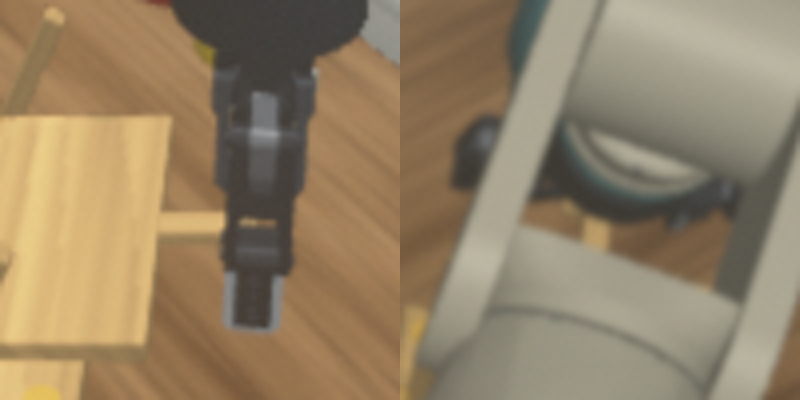

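The finger in the picture hides the bar. Triangulating puts the bar at (662,-219,44), so the rest starts about 7° up. I'll correct for that and then close on the bar.

Call:
move_arm:
  series:
    - {"x": 0.0042, "y": -0.0072, "z": -0.011, "rx": 0, "ry": 0.3, "rz": 0}
    - {"x": 0, "y": 0, "z": 0, "rx": 0, "ry": 0, "rz": 0}

```text
t: 7.7
eef_pos: [663.9, -220.0, 45.5]
tcp_rot: [0.171, 3.129, -0.003]
force: [-0.1, -0.2, -0.1]
finger_gap: 85.4
finger_force: 0.0
```

Call:
move_arm:
  series:
    - {"x": 0, "y": 0, "z": 0, "rx": 0, "ry": 0, "rz": 0}
    - {"x": 0, "y": 0, "z": 0, "rx": 0, "ry": 0, "rz": 0}
    - {"x": 0, "y": 0, "z": 0, "rx": 0, "ry": 0, "rz": 0}
    - {"x": 0, "y": 0, "z": 0, "rx": 0, "ry": 0, "rz": 0}
  gripper: 0.2
  grip_force: 30

```text
t: 8.2
eef_pos: [663.0, -217.5, 42.0]
tcp_rot: [0.168, 3.134, 0.002]
force: [0.5, 5.2, 0.0]
finger_gap: 36.9
finger_force: 31.8
```

Call:
move_arm:
  series:
    - {"x": 0.0029, "y": 0, "z": -0.0144, "rx": 0, "ry": 0, "rz": 0}
    - {"x": 0.0048, "y": 0, "z": -0.0139, "rx": 0, "ry": 0, "rz": 0}
    - {"x": 0.0067, "y": 0, "z": -0.0131, "rx": 0, "ry": 0, "rz": 0}
    - {"x": 0.0084, "y": 0, "z": -0.0121, "rx": 0, "ry": 0, "rz": 0}
    - {"x": 0, "y": 0, "z": 0, "rx": 0, "ry": 0, "rz": 0}

```text
t: 8.82
eef_pos: [639.5, -214.6, 95.4]
tcp_rot: [0.168, 3.135, 0.004]
force: [-1.2, 7.6, -0.6]
finger_gap: 36.9
finger_force: 33.3
```

```bash
python3 - <<'E'
from h import *
go([665.5,-214,24],Rd(83.8))
p=get_image("side")
t=get_image("top")
for th in("grip_bar","back_rest"):
  a=tip_of(p,th);b=tip_of(t,th); print(th,a[:1],b[:1])
  if a and b: print(tri(p,a[0]["centre"],t,b[0]["centre"]))
E
```

```text
t 8.825 q [-0.38   0.557  1.09   0.003  1.493 -1.844] pos [ 639.5 -214.6   95.4] F [-1.2  7.6 -0.6] gap 36.9
turn(deg) in tool [0.14 0.1  0.07] shift in current tool [-25.6   3.2  71.5] in final tool [-25.8   3.4  71.4]
grip_bar [{'centre': [0.684, 0.5923], 'confidence': 0.6}] [{'centre': [0.3987, 0.6297], 'confidence': 0.7}]
(array([ 645.78132112, -215.33715398,   96.32036658]), np.float64(7.831647155298621))Traceback (most recent call last):
  File "<stdin>", line 6, in <module>
ValueError: it knows: grip_bar, notebook, notebook_foot, notebook_top, rack, stand, stand_hinge, thread_spool, trough, wide_notebook
```

Call:
move_arm:
  series:
    - {"x": 0.0098, "y": 0, "z": -0.0105, "rx": 0, "ry": 0, "rz": 0}
    - {"x": 0.0111, "y": 0, "z": -0.009, "rx": 0, "ry": 0, "rz": 0}
    - {"x": 0.0123, "y": 0, "z": -0.0074, "rx": 0, "ry": 0, "rz": 0}
    - {"x": 0.013, "y": 0, "z": -0.0056, "rx": 0, "ry": 0, "rz": 0}
    - {"x": 0, "y": 0, "z": 0, "rx": 0, "ry": 0, "rz": 0}
    - {"x": 0, "y": 0, "z": 0, "rx": 0, "ry": 0, "rz": 0}

```text
t: 9.78
eef_pos: [594.6, -209.2, 128.5]
tcp_rot: [0.167, 3.132, 0.004]
force: [2.4, 9.4, 2.6]
finger_gap: 36.6
finger_force: 33.3
```

```bash
python3 - <<'E'
from h import *
go([665.5,-214,24],Rd(83.8))
p=get_image("side");t=get_image("top")
a=tip_of(p,"grip_bar");b=tip_of(t,"grip_bar")
if a and b: print(tri(p,a[0]["centre"],t,b[0]["centre"]))
c=cv2.resize(p["img"][240:420,270:430],(640,600),interpolation=2); cv2.imwrite("pics/s6.png",c)
E
```

```text
t 9.775 q [-0.399  0.406  1.225  0.004  1.507 -1.863] pos [ 594.6 -209.2  128.5] F [2.4 9.4 2.6] gap 36.6
turn(deg) in tool [0.17 0.27 0.11] shift in current tool [-70.5   2.5 104.8] in final tool [-71.    2.9 104.5]
(array([ 600.78630301, -203.50627835,  118.42322704]), np.float64(0.4563080690722416))
```

View pics/s6.png

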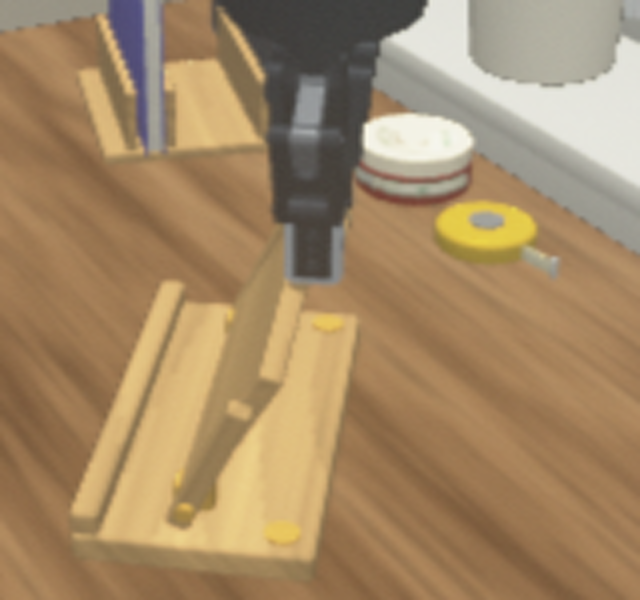

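The rest looks nearly parallel to the near post, whose top is at about (240,410) in the crop. The arc geometry gives about 69°. I'll release it and back straight up.

Call:
move_arm:
  series:
    - {"x": 0, "y": 0, "z": 0, "rx": 0, "ry": 0, "rz": 0}
    - {"x": 0, "y": 0, "z": 0, "rx": 0, "ry": 0, "rz": 0}
    - {"x": 0, "y": 0, "z": 0, "rx": 0, "ry": 0, "rz": 0}
    - {"x": 0, "y": 0, "z": -0.03, "rx": 0, "ry": 0, "rz": 0}
    - {"x": 0, "y": 0, "z": -0.05, "rx": 0, "ry": 0, "rz": 0}
    - {"x": 0, "y": 0, "z": -0.05, "rx": 0, "ry": 0, "rz": 0}
    - {"x": 0, "y": 0, "z": -0.05, "rx": 0, "ry": 0, "rz": 0}
  gripper: 1.0

```text
t: 10.85
eef_pos: [593.1, -211.4, 309.7]
tcp_rot: [0.17, 3.133, -0.001]
force: [0.6, -0.2, 0.6]
finger_gap: 85.2
finger_force: 0.0
```

```bash
python3 - <<'E'
from h import *
go([490,137,330],Rd(13.2))
p=get_image("side");t=get_image("top")
for th in("grip_bar","stand_hinge","trough"):
  a=tip_of(p,th);b=tip_of(t,th); print(th,len(a),len(b))
  if a and b: print(tri(p,a[0]["centre"],t,b[0]["centre"]))
c=cv2.resize(p["img"][280:420,270:430],(640,560),interpolation=2); cv2.imwrite("pics/s7.png",c)
E
```

```text
t 10.85 q [-4.010e-01  3.510e-01  9.330e-01  1.000e-03  1.854e+00 -1.863e+00] pos [ 593.1 -211.4  309.7] F [ 0.6 -0.2  0.6] gap 85.2
turn(deg) in tool [ 0.12  0.19 70.58] shift in current tool [140.1 335.1 -20.9] in final tool [362.7 -20.8 -20.3]
grip_bar 1 1
(array([ 600.51229216, -204.66492475,  124.51110311]), np.float64(2.7590212898213204))
stand_hinge 2 0
trough 2 0
```

View pics/s7.png

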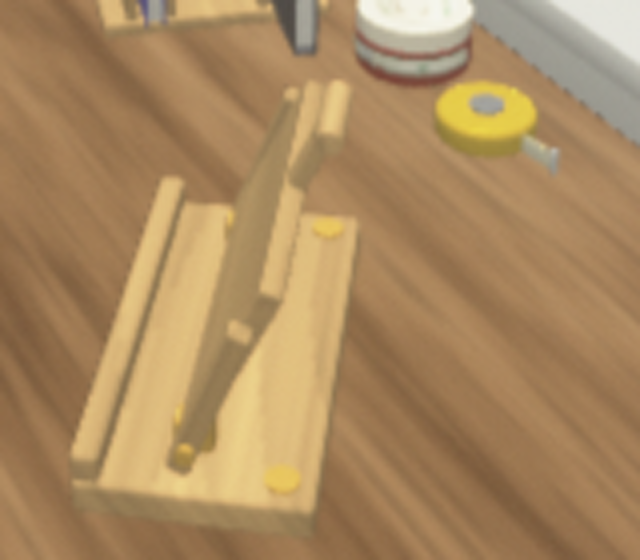

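The rest holds after release: the near post top is at (240,330) in the crop, the panel's top near corner at (265,298), and the bar from (338,90) to (305,172). I'll fit a model to these points to check the angle.

```bash
cat > fit.py <<'E'
from h import *
from scipy.optimize import least_squares
def proj(p,X):
    f=240/np.tan(np.radians(p["fovy"])/2);E=np.array(p["extrinsics"]);c=(np.atleast_2d(X)-E[:3,3])@E[:3,:3]
    return np.c_[p["cx"]+f*c[:,0]/-c[:,2],p["cy"]-f*c[:,1]/-c[:,2]]
fixed=[((20.4,-81,86),(240,330)),((20.4,81,86),(292,93)),((-44,-93,29),(78,465)),((-44,93,29),(165,180)),((50,-93,16),(315,515)),((50,93,16),(357,220))]
mov=[((75,-74,5),(262,298)),((75,-74,-5),(279,293)),((108,0,0),(321,131))]
p=get_image("side")
def model(q):
    hx,hy,yaw,a=q; P=[f[0] for f in fixed]
    for (s,y,n),_ in mov: P.append((s*np.cos(a)-n*np.sin(a),y,30+s*np.sin(a)+n*np.cos(a)))
    P=R.from_euler('z',yaw).apply(np.array(P,float))+[hx,hy,0]; return proj(p,P)
U=np.array([[270+u/4,280+v/4] for _,(u,v) in fixed+mov])
r=least_squares(lambda q:(model(q)-U).ravel(),[556,-206,-.1,1.2],x_scale=[100,100,1,1],loss="soft_l1")
print(r.x[:2],np.degrees(r.x[2:]));print((model(r.x)-U).round(1).tolist())
E
python3 fit.py
```

```text
[ 556.16016775 -210.06615569] [-6.29881273 67.37723608]
[[0.6, 1.5], [0.2, 1.0], [-2.7, -0.7], [-2.2, -0.7], [0.6, 0.4], [0.3, -0.5], [-1.6, -1.7], [0.5, 2.3], [0.9, -3.7]]
```

The fit gives 67° and the arc geometry gave 69°, both within tolerance. Now the notebook.

Call:
move_arm:
  series:
    - {"x": 0, "y": 0, "z": -0.02, "rx": 0, "ry": 0, "rz": 10.1}
    - {"x": 0, "y": 0, "z": 0, "rx": 0, "ry": 0, "rz": 10.1}
    - {"x": 0, "y": 0, "z": 0, "rx": 0, "ry": 0, "rz": 10.1}
    - {"x": 0, "y": 0, "z": 0, "rx": 0, "ry": 0, "rz": 10.1}
    - {"x": 0, "y": 0, "z": 0, "rx": 0, "ry": 0, "rz": 10.1}
    - {"x": 0, "y": 0, "z": 0, "rx": 0, "ry": 0, "rz": 10.1}
    - {"x": 0, "y": 0, "z": 0, "rx": 0, "ry": 0, "rz": 10.0}
  gripper: 0.6

```text
t: 12.18
eef_pos: [593.2, -211.1, 327.0]
tcp_rot: [1.958, 2.455, 0.002]
force: [-0.3, -0.5, -0.8]
finger_gap: 51.3
finger_force: 0.0
```

Call:
move_arm:
  series:
    - {"x": 0.052, "y": -0.003, "z": 0, "rx": 0, "ry": 0, "rz": 0}
    - {"x": 0.052, "y": -0.003, "z": 0, "rx": 0, "ry": 0, "rz": 0}
    - {"x": 0.052, "y": -0.003, "z": 0, "rx": 0, "ry": 0, "rz": 0}
    - {"x": 0.052, "y": -0.003, "z": 0, "rx": 0, "ry": 0, "rz": 0}
    - {"x": 0.052, "y": -0.003, "z": 0, "rx": 0, "ry": 0, "rz": 0}
    - {"x": 0.052, "y": -0.003, "z": 0, "rx": 0, "ry": 0, "rz": 0}
    - {"x": 0.051, "y": -0.003, "z": 0, "rx": 0, "ry": 0, "rz": 0}
    - {"x": 0, "y": 0, "z": 0, "rx": 0, "ry": 0, "rz": 0}

```text
t: 13.18
eef_pos: [488.8, 140.1, 327.0]
tcp_rot: [1.944, 2.465, 0.002]
force: [0.3, -0.2, -0.3]
finger_gap: 51.0
finger_force: 0.0
```

```bash
python3 - <<'E'
from h import *
go([490,137,208],Rd(13.2))
p=get_image("side");t=get_image("top")
for th in("notebook_top","notebook_foot","rack","notebook"):
  a=tip_of(p,th);b=tip_of(t,th); print(th,len(a),len(b))
  if a and b: print(tri(p,a[0]["centre"],t,b[0]["centre"]))
c=np.hstack([cv2.resize(p["img"][120:300,250:370],(400,600),interpolation=2),cv2.resize(t["img"][200:320,140:300],(400,300),interpolation=2).repeat(2,0)]); cv2.imwrite("pics/s8.png",c)
E
```

```text
t 13.175 q [ 2.070e-01  0.000e+00  1.292e+00 -1.000e-03  1.846e+00 -2.900e-02] pos [488.8 140.1 327. ] F [ 0.3 -0.2 -0.3] gap 51.0
turn(deg) in tool [0.14 0.03 0.28] shift in current tool [-3.20e+00  1.00e-01  1.19e+02] in final tool [ -3.3   0.4 119. ]
notebook_top 1 1
(array([491.48742664, 138.0755583 , 220.00987816]), np.float64(4.622070967932632))
notebook_foot 1 1
(array([489.70404905, 146.92699919,  -1.68884612]), np.float64(13.169711181164548))
rack 2 1
(array([533.01890635, 142.6000715 ,   7.91906459]), np.float64(0.35281344940054254))
notebook 1 1
(array([500.44398339, 136.54936776, 112.71521377]), np.float64(2.6182170364471107))
```

View pics/s8.png

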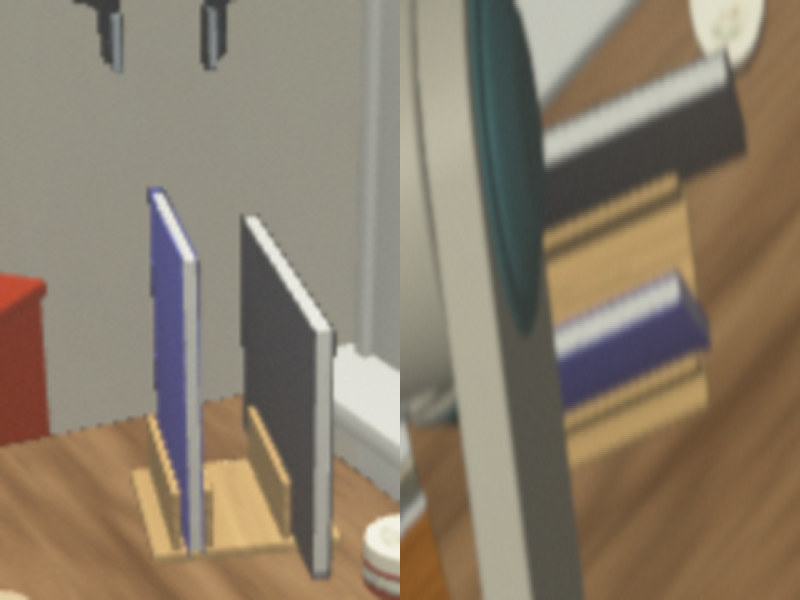

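The jaws are centred over the blue notebook, whose top is at about (172,225) in the left crop. Its top middle triangulates to about (490,137,220). I'll go down and grip.

Call:
move_arm:
  series:
    - {"x": -0.003, "y": 0, "z": 0.03, "rx": 0, "ry": 0, "rz": 0.3}
    - {"x": 0, "y": 0, "z": 0.035, "rx": 0, "ry": 0, "rz": 0}
    - {"x": 0, "y": 0, "z": 0.035, "rx": 0, "ry": 0, "rz": 0}
    - {"x": 0, "y": 0, "z": 0.035, "rx": 0, "ry": 0, "rz": 0}
    - {"x": 0, "y": 0, "z": 0, "rx": 0, "ry": 0, "rz": 0}
    - {"x": 0, "y": 0, "z": 0, "rx": 0, "ry": 0, "rz": 0}

```text
t: 14.42
eef_pos: [491.8, 134.5, 194.3]
tcp_rot: [1.955, 2.453, 0.006]
force: [0.8, -0.1, -0.4]
finger_gap: 51.0
finger_force: 0.0
```

Call:
move_arm:
  series:
    - {"x": 0, "y": 0, "z": 0, "rx": 0, "ry": 0, "rz": 0}
    - {"x": 0, "y": 0, "z": 0, "rx": 0, "ry": 0, "rz": 0}
    - {"x": 0, "y": 0, "z": 0, "rx": 0, "ry": 0, "rz": 0}
    - {"x": 0, "y": 0, "z": 0, "rx": 0, "ry": 0, "rz": 0}
    - {"x": 0, "y": 0, "z": 0, "rx": 0, "ry": 0, "rz": 0}
  gripper: 0
  grip_force: 50

```text
t: 15.05
eef_pos: [491.6, 134.6, 193.7]
tcp_rot: [1.955, 2.454, 0.006]
force: [-0.2, -0.1, 5.9]
finger_gap: 11.2
finger_force: 49.8
```

```bash
python3 - <<'E'
from h import *
go([490,137,192],Rd(13.2)); print(observe()["moment"])
E
```

```text
t 15.05 q [ 1.95e-01  2.60e-02  1.53e+00 -1.00e-03  1.58e+00 -3.00e-02] pos [491.6 134.6 193.7] F [-0.2 -0.1  5.9] gap 11.2
turn(deg) in tool [ 0.32  0.07 -0.3 ] shift in current tool [ 2.7 -1.   1.7] in final tool [ 2.7 -1.   1.7]
[-0.03228273 -0.0148604  -0.0270579 ]
```

Call:
move_arm:
  series:
    - {"x": 0, "y": 0, "z": -0.01, "rx": 0, "ry": 0, "rz": 0}
    - {"x": 0, "y": 0, "z": -0.02, "rx": 0, "ry": 0, "rz": 0}
    - {"x": 0, "y": 0, "z": -0.025, "rx": 0, "ry": 0, "rz": 0}
    - {"x": 0, "y": 0, "z": -0.025, "rx": 0, "ry": 0, "rz": 0}
    - {"x": 0, "y": 0, "z": -0.025, "rx": 0, "ry": 0, "rz": 0}
    - {"x": 0, "y": 0, "z": -0.025, "rx": 0, "ry": 0, "rz": 0}
    - {"x": 0, "y": 0, "z": -0.025, "rx": 0, "ry": 0, "rz": 0}
    - {"x": 0, "y": 0, "z": -0.015, "rx": 0, "ry": 0, "rz": 0}

```text
t: 16.05
eef_pos: [490.5, 134.6, 363.8]
tcp_rot: [1.956, 2.454, 0.004]
force: [0.0, 0.3, -2.1]
finger_gap: 11.4
finger_force: 48.8
```

```bash
python3 - <<'E'
from h import *
go([599,-212.2,364],Rd(-6.3))
o=observe(); p=get_image("side");t=get_image("top")
for n in("notebook_foot","notebook_top","notebook"):
  a=tip_of(p,n);b=tip_of(t,n)
  if a and b: q=tri(p,a[0]["centre"],t,b[0]["centre"]); print(n,q[0].round(1),q[1].round(1),"tool",R.from_rotvec(o["tcp_rot"]).inv().apply(q[0]-o["eef_pos"]).round(1))
E
```

```text
t 16.05 q [ 1.960e-01  1.000e-02  1.210e+00 -1.000e-03  1.918e+00 -3.000e-02] pos [490.5 134.6 363.8] F [ 0.   0.3 -2.1] gap 11.4
turn(deg) in tool [ 0.24  0.02 19.21] shift in current tool [-3.622e+02  2.830e+01  3.000e-01] in final tool [-3.328e+02  1.459e+02 -2.000e-01]
notebook_foot [487.9 136.  178.2] 7.9 tool [  2.2  -2.9 185.6]
notebook [ 510.  -152.7  353.7] 22.2 tool [-284.4  -45.2   10.2]
```

Call:
move_arm:
  series:
    - {"x": -0.03, "y": 0.0025, "z": 0, "rx": 0, "ry": 0, "rz": 0}
    - {"x": -0.05, "y": 0.004, "z": 0, "rx": 0, "ry": 0, "rz": 0}
    - {"x": -0.05, "y": 0.004, "z": 0, "rx": 0, "ry": 0, "rz": 0}
    - {"x": -0.05, "y": 0.004, "z": 0, "rx": 0, "ry": 0, "rz": 0}
    - {"x": -0.05, "y": 0.004, "z": 0, "rx": 0, "ry": 0, "rz": 0}
    - {"x": -0.05, "y": 0.004, "z": 0, "rx": 0, "ry": 0, "rz": 0}
    - {"x": -0.05, "y": 0.004, "z": 0, "rx": 0, "ry": 0, "rz": 0}
    - {"x": -0.032, "y": 0.0025, "z": 0, "rx": 0, "ry": 0, "rz": 0}

```text
t: 17.45
eef_pos: [599.7, -214.1, 361.6]
tcp_rot: [1.959, 2.455, 0.002]
force: [0.4, -0.1, -1.9]
finger_gap: 11.2
finger_force: 48.8
```

Call:
move_arm:
  series:
    - {"x": 0, "y": 0, "z": 0, "rx": 0, "ry": 0, "rz": 6.4}
    - {"x": 0, "y": 0, "z": 0, "rx": 0, "ry": 0, "rz": 6.4}
    - {"x": 0, "y": 0, "z": 0, "rx": 0, "ry": 0, "rz": 6.4}
    - {"x": 0, "y": 0, "z": 0, "rx": 5, "ry": 0, "rz": 0}
    - {"x": 0, "y": 0, "z": 0, "rx": 5, "ry": 0, "rz": 0}
    - {"x": 0, "y": 0, "z": 0, "rx": 5, "ry": 0, "rz": 0}
    - {"x": 0, "y": 0, "z": 0, "rx": 5, "ry": 0, "rz": 0}
    - {"x": 0, "y": 0, "z": 0, "rx": 0, "ry": 0, "rz": 0}

```text
t: 18.45
eef_pos: [600.8, -212.0, 359.6]
tcp_rot: [-2.131, -1.91, 0.336]
force: [0.8, -0.6, -2.1]
finger_gap: 11.1
finger_force: 49.1
```

```bash
python3 - <<'E'
from h import *
go([599,-212.2,230],Rd(-6.3,20))
E
```

```text
t 18.45 q [-0.362  0.741  0.333 -0.126  2.403 -0.331] pos [ 600.8 -212.   359.6] F [ 0.8 -0.6 -2.1] gap 11.1
turn(deg) in tool [-0.01 -0.05  0.06] shift in current tool [ -0.6  42.7 122.3] in final tool [ -0.4  42.7 122.3]
```

Call:
move_arm:
  series:
    - {"x": 0, "y": 0.0085, "z": 0.0245, "rx": 0, "ry": 0, "rz": 0}
    - {"x": 0, "y": 0.0085, "z": 0.0245, "rx": 0, "ry": 0, "rz": 0}
    - {"x": 0, "y": 0.0085, "z": 0.0245, "rx": 0, "ry": 0, "rz": 0}
    - {"x": 0, "y": 0.0085, "z": 0.0245, "rx": 0, "ry": 0, "rz": 0}
    - {"x": 0, "y": 0.0085, "z": 0.0245, "rx": 0, "ry": 0, "rz": 0}
    - {"x": 0, "y": 0, "z": 0, "rx": 0, "ry": 0, "rz": 0}
    - {"x": 0, "y": 0, "z": 0, "rx": 0, "ry": 0, "rz": 0}

```text
t: 19.32
eef_pos: [598.2, -211.7, 235.2]
tcp_rot: [-2.137, -1.913, 0.331]
force: [0.1, -0.6, -0.9]
finger_gap: 11.1
finger_force: 49.1
```

```bash
python3 - <<'E'
from h import *
go([599,-212.2,190.5],Rd(-6.3,20))
p=get_image("side"); cv2.imwrite("pics/s9.png",cv2.resize(p["img"][250:420,270:430],(560,595),interpolation=2))
E
```

```text
t 19.325 q [-0.363  0.65   0.713 -0.098  2.109 -0.289] pos [ 598.2 -211.7  235.2] F [ 0.1 -0.6 -0.9] gap 11.1
turn(deg) in tool [ 0.38  0.02 -0.01] shift in current tool [-0.4 15.8 41.9] in final tool [-0.4 16.1 41.8]
```

View pics/s9.png

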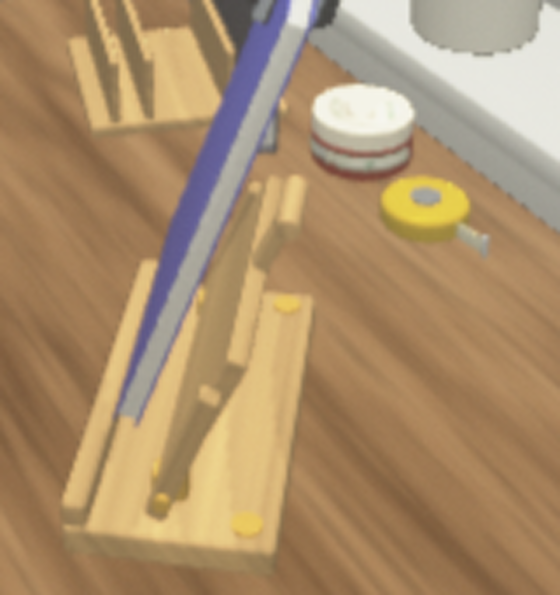

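The notebook hangs in front of the rest, parallel to it, with its near foot corner at (130,415) above the trough. I've now viewed 12 pictures, over the limit of 10, so I'll view no more and rely on numbers.

Call:
move_arm:
  series:
    - {"x": 0, "y": 0.0043, "z": 0.0113, "rx": 0.3, "ry": 0, "rz": 0}
    - {"x": 0, "y": 0.0043, "z": 0.0113, "rx": 0, "ry": 0, "rz": 0}
    - {"x": 0, "y": 0.0043, "z": 0.0113, "rx": 0, "ry": 0, "rz": 0}
    - {"x": 0, "y": 0, "z": 0, "rx": 0, "ry": 0, "rz": 0}
    - {"x": 0, "y": 0, "z": 0, "rx": 0, "ry": 0, "rz": 0}

```text
t: 20.0
eef_pos: [598.7, -211.7, 197.4]
tcp_rot: [-2.131, -1.909, 0.338]
force: [-0.0, 0.2, -0.7]
finger_gap: 11.2
finger_force: 49.1
```

```bash
python3 - <<'E'
from h import *
go([599,-212.2,190.5],Rd(-6.3,20)); print(observe()["moment"])
E
```

```text
t 20.0 q [-0.362  0.663  0.769 -0.097  2.047 -0.282] pos [ 598.7 -211.7  197.4] F [-0.   0.2 -0.7] gap 11.2
turn(deg) in tool [-0.08  0.    0.  ] shift in current tool [-0.4  2.7  6.3] in final tool [-0.4  2.7  6.3]
[-0.0776006  -0.26632391 -0.07228862]
```

Call:
move_arm:
  series:
    - {"x": 0, "y": 0.0008, "z": 0.002, "rx": 0, "ry": 0, "rz": 0}
    - {"x": 0, "y": 0.0008, "z": 0.002, "rx": 0, "ry": 0, "rz": 0}
    - {"x": 0, "y": 0, "z": 0, "rx": 0, "ry": 0, "rz": 0}

```text
t: 20.38
eef_pos: [598.7, -211.7, 192.6]
tcp_rot: [-2.131, -1.909, 0.338]
force: [0.5, 0.1, -2.2]
finger_gap: 11.3
finger_force: 49.1
```

Call:
move_arm:
  series:
    - {"x": 0, "y": 0.0004, "z": 0.001, "rx": 0, "ry": 0, "rz": 0}
    - {"x": 0, "y": 0.0004, "z": 0.001, "rx": 0, "ry": 0, "rz": 0}
    - {"x": 0, "y": 0, "z": 0, "rx": 0, "ry": 0, "rz": 0}

```text
t: 20.75
eef_pos: [598.9, -211.7, 190.7]
tcp_rot: [-2.131, -1.909, 0.338]
force: [0.1, 0.5, -1.4]
finger_gap: 11.4
finger_force: 49.3
```

```bash
python3 - <<'E'
from h import *
go([599,-212.2,190.5],Rd(-6.3,20)); print(observe()["moment"])
E
```

```text
t 20.75 q [-0.362  0.666  0.779 -0.096  2.035 -0.281] pos [ 598.9 -211.7  190.7] F [ 0.1  0.5 -1.4] gap 11.4
turn(deg) in tool [-0.09 -0.    0.01] shift in current tool [-0.5  0.3  0.1] in final tool [-0.5  0.3  0.1]
[-0.06124002 -0.29958666 -0.01944854]
```

No contact yet, so I'll carry on in 1 mm steps.

Call:
move_arm:
  series:
    - {"x": 0, "y": 0.0004, "z": 0.001, "rx": 0, "ry": 0, "rz": 0}
    - {"x": 0, "y": 0.0004, "z": 0.001, "rx": 0, "ry": 0, "rz": 0}
    - {"x": 0, "y": 0, "z": 0, "rx": 0, "ry": 0, "rz": 0}

```text
t: 21.12
eef_pos: [599.1, -211.6, 190.3]
tcp_rot: [-2.132, -1.91, 0.337]
force: [1.7, 0.6, 6.6]
finger_gap: 11.0
finger_force: 50.3
```

Call:
move_arm:
  series:
    - {"x": 0, "y": 0.0003, "z": 0.001, "rx": 0, "ry": 0, "rz": 0}
    - {"x": 0, "y": 0, "z": 0, "rx": 0, "ry": 0, "rz": 0}

```text
t: 21.38
eef_pos: [599.2, -211.6, 190.3]
tcp_rot: [-2.133, -1.911, 0.336]
force: [1.2, 1.5, 10.4]
finger_gap: 11.2
finger_force: 50.7
```

Contact came at the predicted height. I'll ease off the pressure and open partway.

Call:
move_arm:
  series:
    - {"x": 0, "y": -0.0006, "z": -0.0017, "rx": 0, "ry": 0, "rz": 0}
    - {"x": 0, "y": 0, "z": 0, "rx": 0, "ry": 0, "rz": 0}

```text
t: 21.62
eef_pos: [599.1, -211.7, 190.4]
tcp_rot: [-2.132, -1.91, 0.337]
force: [0.1, 1.6, 6.2]
finger_gap: 11.1
finger_force: 50.2
```

Call:
move_arm:
  series:
    - {"x": 0, "y": 0, "z": 0, "rx": 0, "ry": 0, "rz": 0}
    - {"x": 0, "y": 0, "z": 0, "rx": 0, "ry": 0, "rz": 0}
    - {"x": 0, "y": 0, "z": 0, "rx": 0, "ry": 0, "rz": 0}
    - {"x": 0, "y": 0, "z": 0, "rx": 0, "ry": 0, "rz": 0}
  gripper: 0.45

```text
t: 22.12
eef_pos: [598.8, -211.7, 189.0]
tcp_rot: [-2.131, -1.909, 0.338]
force: [0.2, -0.3, -0.2]
finger_gap: 38.4
finger_force: 0.1
```

```bash
python3 - <<'E'
from h import *
o=observe(); print(o["t"],o["force"].round(1),o["finger_gap"],o["finger_force"])
yaw=R.from_euler('z',-6.3,degrees=True)
for i in range(2):
  p=get_image("side");t=get_image("top")
  for n in("notebook_foot","notebook_top","notebook","grip_bar"):
    a=tip_of(p,n);b=tip_of(t,n)
    if a and b: q=tri(p,a[0]["centre"],t,b[0]["centre"]); print(n,"stand axes",yaw.inv().apply(q[0]-[556.5,-206,0]).round(1),q[1].round(1))
    else: print(n,[x[0]["centre"] if x else None for x in(a,b)])
E
```

```text
22.125 [ 0.2 -0.3 -0.2] 38.42972575041777 0.10238387674689875
notebook_foot [[0.75, 0.4886], None]
notebook_top [[0.5498, 0.5745], None]
notebook [[0.6585, 0.5356], None]
grip_bar [[0.6406, 0.5502], None]
notebook_foot [[0.7517, 0.488], None]
notebook_top [[0.5498, 0.5745], None]
notebook [[0.6615, 0.5352], None]
grip_bar [[0.6404, 0.5534], None]
```

Call:
move_arm:
  series:
    - {"x": 0, "y": 0, "z": -0.01, "rx": 0, "ry": 0, "rz": 0}
    - {"x": 0, "y": 0, "z": -0.015, "rx": 0, "ry": 0, "rz": 0}
    - {"x": 0, "y": 0, "z": -0.015, "rx": 0, "ry": 0, "rz": 0}
    - {"x": 0, "y": 0, "z": -0.015, "rx": 0, "ry": 0, "rz": 0}
    - {"x": 0, "y": 0, "z": -0.015, "rx": 0, "ry": 0, "rz": 0}
    - {"x": 0, "y": 0, "z": -0.015, "rx": 0, "ry": 0, "rz": 0}
    - {"x": 0, "y": -0.01, "z": -0.02, "rx": 0, "ry": 0, "rz": 0}
    - {"x": 0, "y": -0.01, "z": -0.02, "rx": 0, "ry": 0, "rz": 0}

```text
t: 24.12
eef_pos: [622.8, -214.3, 314.9]
tcp_rot: [-2.131, -1.909, 0.338]
force: [0.6, 0.0, -0.6]
finger_gap: 38.5
finger_force: 0.0
```

```bash
python3 - <<'E'
from h import *
o=observe(); print(o["t"],o["eef_pos"].round(1),o["force"].round(1))
yaw=R.from_euler('z',-6.3,degrees=True); ny=yaw.apply([0,1,0]); H=np.array([556.5,-206,0])
for i in range(3):
  p=get_image("side");t=get_image("top")
  for n in("notebook_foot","notebook_top","notebook","grip_bar"):
    a=tip_of(p,n);b=tip_of(t,n)
    if a: 
        oo,d=ray(p,a[0]["centre"]); q=oo+d*((H-oo)@ny)/(d@ny); print(n,"side,y=0:",yaw.inv().apply(q-H).round(1),end=" ")
    if a and b: q=tri(p,a[0]["centre"],t,b[0]["centre"]); print("tri",yaw.inv().apply(q[0]-H).round(1),q[1].round(1),end="")
    print()
for n in("thread_spool","wide_notebook"):
    a=tip_of(p,n); print(n,np.round(a[0]["centre"],3) if a else None)
E
```

```text
24.125 [ 622.8 -214.3  314.9] [ 0.6  0.  -0.6]
notebook_foot side,y=0: [-23.3   0.   15.3] 
notebook_top side,y=0: [ 70.4   0.  203.9] 
notebook side,y=0: [ 29.4   0.  112.1] 
grip_bar side,y=0: [ 67.7   0.  199.7] 
notebook_foot side,y=0: [-24.9  -0.   21.7] 
notebook_top side,y=0: [ 62.7  -0.  205. ] 
notebook side,y=0: [ 31.7   0.  108.3] 

notebook_foot side,y=0: [-23.8   0.   15.7] 
notebook_top side,y=0: [ 70.9   0.  203.4] 
notebook side,y=0: [ 24.9   0.  113.4] 
grip_bar side,y=0: [-3.4  0.  -1.7] 
thread_spool [0.689 0.392]
wide_notebook [0.489 0.526]
```

```bash
python3 -c "
from plant import *
print(sign_off())"
```

```text
the job is handed in; nothing more can be done
None
```

The job is handed in, with no verdict shown: the rest was raised to about 68° and let go, and the notebook stands in the trough leaning on it, its sideways centring taken from the arm position only; I viewed 12 pictures against the limit of 10.

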